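# Next round base from the magazine onto the turntable

## Robot

A 6-joint arm with a two-finger parallel gripper is mounted at the origin on the work surface. World frame = base frame: x ahead of the robot, y to its left, z up, the work surface at z = 0. Lengths are in m, angles in rad, forces in N, time in s.
With the tool pointing down it reaches from about 0.35 to 0.775 m from the base axis. Payload 7.3 kg.
Tool frame: the origin (TCP) lies between the finger pads; the fingertips stand 17 mm ahead of it and the grasp point (between the pads) lies 2 mm behind it; z points along the fingers, y is the line along which they close (so a half turn about z gives the same grasp; the last joint's range is limited). The gripper opens to 92 mm and grips with 3 to 60 N. Pads are 19 mm wide; open, the fingers measure 130 mm over their backs; the gripper's body (75 mm by 190 mm) begins 47 mm behind the grasp point.
Start: joints at [1.054, 0.342, 1.524, -0, 1.275, -0.146], TCP at [0.19, 0.489, 0.244] pointing down, gripper open.
Joint ranges: [-2.53, 2.53], [-0.77, 2.02], [0.04, 2.7], [-1, 4.14], [0.28, 2.66], [-3.11, 3.11]. Speed limits (rad/s): [2.57, 2.57, 3.14, 3.14, 3.14, 3.14].

## Interface

Orientations are given as [roll, pitch, yaw] about the fixed x, y, z axes, in that order (R = Rz(yaw) Ry(pitch) Rx(roll)).
In Python, from cell import robot, optics gives the robot as it stands.
- The arm moves only by the tool play_rows, never from a script. Its argument "rows" is a list of rows, each a list of 7 numbers: the shift along the tool's x, y, z in cm, then the turn, a rotation vector about the tool's x, y, z in rad, then the opening, from 0 (shut) to 1 (fully open). In form: [[tx, ty, tz, wx, wy, wz, grip], ...]. A call has 1 to 20 rows; each row is the pose to reach, as a shift and turn from the pose commanded when the call began, along the tool's axes at that moment; what a row does not reach only later rows make up. A row lasts 1/10 s, in which the tool goes at most 50 mm and 8.59 degrees, less where a joint would pass 70% of its speed; a pose out of reach is approached as far as the arm can. A call with a gripper value outside its range is refused whole. The fingers move at their own pace and stop on an object; "squeeze" is the grip in N (left out, the last holds). Time passes only in rows, so rows that repeat a pose let the fingers close. It gives the time, the measured TCP pose, the force, the opening and the grip force at its end, in the units of the state.
- robot.observe(): the state, without advancing time (a new reading comes with each control period).
- optics.read_camera(name): name is "side" or "top"; returns (picture, depth): 384x512x3 uint8, red, green, blue; 384x512 float32, m along the optical axis (not along the pixel's ray), 0 where there is no reading.
- optics.camera_model(name): a dict with "fx", "fy", "cx", "cy" (pixels), "dist" ([k1, k2, p1, p2, k3] as OpenCV has them; the pictures are not rectified), "origin" and "rotation" of the camera in the world. Camera axes: x right, y up, looking along -z (the intrinsics and any distortion apply to the point x, -y, -z); pixel columns grow to the right and rows downward; lengths in m; the calibration is good to about 2 mm. A picture is of the moment at which its call begins. camera_model takes no time and is no camera call.
- robot.hand_in(): hands the job in; it is judged then, once.
The state is a dict: "time": time; "qpos": joint angles; "qvel": joint speeds; "joint_efforts": joint torques, N m; "tool_pos": TCP position; "tool_rot": TCP orientation; "contact_force": force on the tool from outside, world axes, zero at the start; "torque": the same for the moment, N m; "opening": finger opening in m; "grip_force": force on a finger pad.
Only numpy, scipy, OpenCV 4.12 (cv2) and the standard library are available. Lean on these libraries where they do the work, as an engineer would, in place of code of your own. Each camera call takes 0.05 s, during which the arm holds its last target. There are 200 camera calls.

## Task

Use the push slide of the magazine that holds the round bases to push out just its bottom base, and put that base flat in the middle of the modelling turntable, ready for a figure. Leave the slide pulled back, so that the stack has dropped and the next base lies on the floor of the magazine.

Things in the scene. Friction and masses are not known exactly. Their poses are not given: they have to be found in the camera images.
- disc0_mid (a point): Centre (half-way up) of the bottom one of 4 black discs, 50 mm dia, 12 mm thick, 30 g, stacked in a clear-sided shaft (62 mm square, top 72 mm above the table, floor 10 mm). The twin magazine with square plates is not used. Fully pushed out, it lies 88 mm in front of the shaft's axis on an open tongue 36 mm wide, 10 mm high, overhanging both sides by 7 mm: grip it across the tongue.
- disc1_mid (a point): Centre (half-way up) of the next base, an equal disc lying on the bottom one, on the shaft's vertical axis. Its height above the table is 28 mm at the start and 16 mm when the stack has dropped.
- round_mag_knob (a point): Grip point, 70 mm above the table, on the upright wooden post (20 mm dia, top at 85 mm) of the round magazine's slide. Its -x axis, towards the shaft, pushes a base out. Post to shaft axis: 170 mm fully back, 70 mm fully in (fixed stops); starts within 8 mm of fully back. Touches the base 12 mm in; stack drops only within 10 mm of fully back. Friction 1-3 N, stays where left.
- wheel_centre (a point): Centre of the flat top of the modelling turntable, a steel disc 120 mm diameter with scribed rings, top 50 mm above the table. The top turns about this vertical axis with slight friction.

How it is judged:
By the outcome, as a careful person would: the job done as asked, in the order asked, and still so for the second after the job is handed in, with the robot touching nothing.
It also fails if it takes over 51 s, if anything falls off the work surface, if the arm or the gripper's body presses on something with over 40 N, if the wrist force passes 120 N, or if a joint passes its speed limit or range.

## Working session

There is one attempt and no reset: what is moved stays moved. The work goes in short steps, Python scripts to look and compute and a tool call to move; the robot and the scene stay as the last step left them, time stands still between calls to the robot, and variables do not carry over. Pictures are saved under pics/ and viewed, at most 10 in all, crops included, and the job is handed in when it is done.

Besides the shell and the picture viewer there is one more tool, called after "Request:" by a JSON object that holds its "api" and its "payload". play_rows: Moves the arm, as the interface text tells. Its arguments: {"type":"object","properties":{"rows":{"type":"array"},"squeeze":{"type":"number"}},"required":["rows"]}

```bash
mkdir -p pics
cat > h.py <<'E'
import numpy as np, cv2
from cell import robot, optics
def cloud(name):
    im,d=optics.read_camera(name); m=optics.camera_model(name)
    K=np.array([[m['fx'],0,m['cx']],[0,m['fy'],m['cy']],[0,0,1]]);
    v,u=np.mgrid[0:384,0:512]
    p=cv2.undistortPoints(np.stack([u,v],-1).reshape(-1,1,2).astype(float),K,np.array(m['dist'],float)).reshape(384,512,2)
    c=np.stack([p[...,0]*d,-p[...,1]*d,-d],-1)
    w=c@np.array(m['rotation']).T+np.array(m['origin'])
    w[d==0]=np.nan
    return im,w
E
python3 - <<'E'
from h import *
for n in('top','side'):
    im,w=cloud(n); np.savez('%s0.npz'%n,im=im,w=w)
    cv2.imwrite('pics/%s0.png'%n,cv2.resize(im[...,::-1],(800,600),interpolation=cv2.INTER_CUBIC))
    print(n,optics.camera_model(n)['origin'])
print(robot.observe())
E
```

```text
Traceback (most recent call last):
  File "h.py", line 9, in cloud
    w=c@np.array(m['rotation']).T+np.array(m['origin'])
      ~~~~~~~~~~~~~~~~~~~~~~~~~~~^~~~~~~~~~~~~~~~~~~~~~
ValueError: operands could not be broadcast together with shapes (384,512) (3,)
```

The rotation has three numbers, so it is roll, pitch, yaw.

```bash
sed -i "s/np.array(m\['rotation'\])/Rotation.from_euler('xyz',m['rotation']).as_matrix()/; 1a from scipy.spatial.transform import Rotation" h.py
python3 - <<'E'
from h import *
for n in('top','side'):
    im,w=cloud(n); np.savez('%s0.npz'%n,im=im,w=w)
    cv2.imwrite('pics/%s0.png'%n,cv2.resize(im[...,::-1],(800,600),interpolation=cv2.INTER_CUBIC))
    m=optics.camera_model(n);print(n,m['origin'],m['rotation'],np.nanpercentile(w[...,2],[5,25,50,75]))
print(robot.observe())
E
```

```text
top [ 0.37530868 -0.03843012  0.85993449] [ 0.23431775 -0.00731016 -1.49573368] [-7.50181898e-01 -1.54567542e-03  1.45575265e-04  1.86794760e-03]
side [ 0.24155206 -0.4486127   0.49174925] [ 0.90204459 -0.00389343 -0.62125909] [-3.29453248e-01 -2.58089431e-04  1.10103589e-03  1.82485966e-02]
{'time': 0.15, 'qpos': array([ 1.05403845e+00,  3.42533217e-01,  1.52477983e+00, -2.56095458e-05,
        1.27541335e+00, -1.46033368e-01]), 'qvel': array([-0.00278245, -0.00212125, -0.00400876, -0.0008556 ,  0.00071472,
       -0.00077151]), 'joint_efforts': array([ 1.38384206e-03, -4.31471694e+01, -2.44352996e+01,  7.18506658e-02,
        5.36891178e-02, -1.19763058e-04]), 'tool_pos': array([0.19006355, 0.48908391, 0.2432261 ]), 'tool_rot': array([-3.14046741e+00, -1.40745252e-04,  2.77087553e+00]), 'contact_force': array([ 0.90069858,  0.3251097 , -0.73378645]), 'torque': array([ 0.01934638,  0.00204824, -0.00722897]), 'grip_force': 0.0, 'opening': 0.09147439280602222}
```

View pics/top0.png

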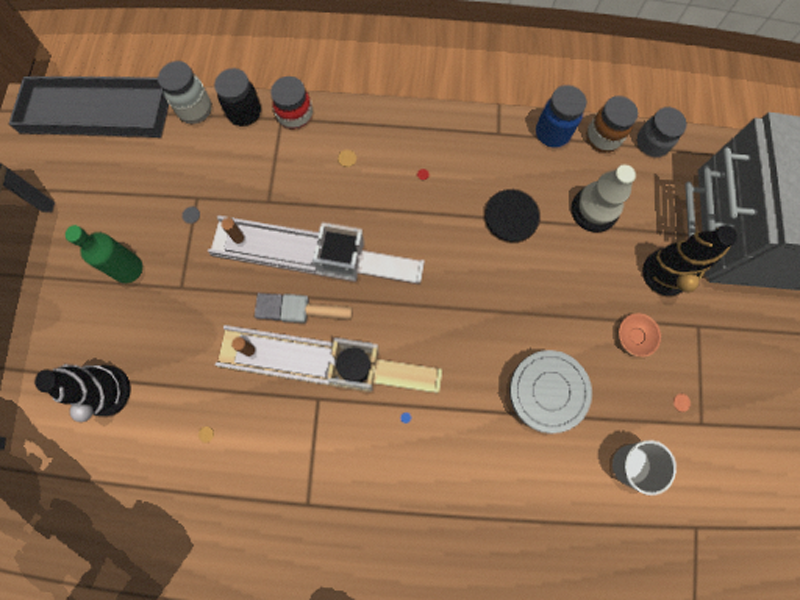

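View pics/side0.png

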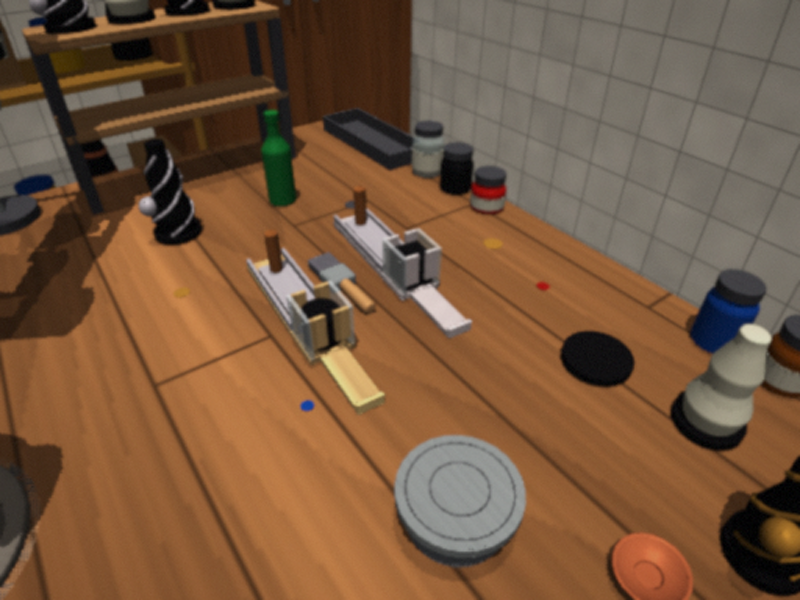

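The round magazine is the yellow one. In the enlarged top view its post top is at (240,343), the shaft at (353,363), the tongue end at (440,378) and the turntable at (551,391). The side view shows the same layout.

```bash
cat > meas.py <<'E'
from h import *
def run(n,seeds,f=None):
    D=np.load(f or n+'0.npz'); im,w=D['im'].astype(int),D['w']
    z=w[...,2]; v,u=np.mgrid[0:384,0:512]
    def near(k,r): x,y=seeds[k]; return np.hypot(u-x*.64,v-y*.64)<r
    def circ(m):
        mm=cv2.morphologyEx(m.astype(np.uint8),cv2.MORPH_OPEN,np.ones((3,3),np.uint8))
        c=max(cv2.findContours(mm,0,1)[0],key=cv2.contourArea)[:,0]
        P=w[c[:,1],c[:,0]]; P=P[np.isfinite(P[:,0])]
        A=np.c_[P[:,:2],np.ones(len(P))]; s=np.linalg.lstsq(A,(P[:,:2]**2).sum(1),rcond=None)[0]
        xy=s[:2]/2; return xy.round(4),np.sqrt(s[2]+xy@xy).round(4),np.median(w[m][:,2]).round(4),m.sum()
    print(n,'wheel',circ(near('wheel',60)&(abs(z-.05)<.008)))
    m=near('shaft',22)&(im.max(-1)<60)&(abs(z-.058)<.012); print('disc',circ(m),np.nanmean(w[m],0))
    m=near('post',16)&(z>.078)&(z<.092)&(im[...,0]-im[...,2]>25); print('post',m.sum(),np.mean(w[m],0).round(4), (np.nanmax(w[m],0)+np.nanmin(w[m],0))/2)
    m=near('tongue',35)&(abs(z-.010)<.006)&(im[...,1]>1.0*im[...,0]*.85)&(im[...,1]>130)
    if m.sum()>10:
        P=w[m][:,:2].astype(np.float32); r=cv2.minAreaRect(P*1000); print('tongue',m.sum(),r,P.mean(0)); print(cv2.boxPoints(r).round(1).tolist())
if __name__=='__main__':
    run('top',dict(wheel=(551,391),shaft=(353,363),post=(240,343),tongue=(408,376)))
    run('side',dict(wheel=(460,490),shaft=(322,308),post=(272,240),tongue=(352,378)))
    m=optics.camera_model('top');
E
python3 meas.py
```

```text
top wheel (array([ 0.4514, -0.2568]), np.float64(0.059), np.float64(0.0503), np.int64(2191))
disc (array([0.4679, 0.031 ]), np.float64(0.023), np.float64(0.0583), np.int64(360)) [0.46762496 0.030883   0.05814621]
post 66 [0.4813 0.1917 0.0848] [0.4821658  0.19268963 0.084029  ]
tongue 580 ((456.26312255859375, -36.17224884033203), (122.52593231201172, 56.39140701293945), 80.96959686279297) [ 0.46232077 -0.04564592]
[[418.79998779296875, -92.30000305175781], [474.5, -101.0999984741211], [493.70001220703125, 19.899999618530273], [438.0, 28.799999237060547]]
side wheel (array([ 0.4507, -0.2592]), np.float64(0.0589), np.float64(0.0507), np.int64(5092))
disc (array([0.4711, 0.0298]), np.float64(0.0198), np.float64(0.0588), np.int64(234)) [0.47061276 0.03017557 0.05819649]
post 59 [0.4803 0.189  0.084 ] [0.48118339 0.19228171 0.08274639]
tongue 234 ((451.02398681640625, -50.34351348876953), (31.641054153442383, 104.32769775390625), 10.254488945007324) [ 0.4505557  -0.04984298]
[[426.20001220703125, -1.7999999523162842], [444.70001220703125, -104.5], [475.8999938964844, -98.9000015258789], [457.29998779296875, 3.799999952316284]]
```

Run:
```python
from h import *
D=np.load('top0.npz'); im,w=D['im'].astype(int),D['w']; z=w[...,2]
for n in('top0','side0'):
    D=np.load(n+'.npz'); im,w=D['im'].astype(int),D['w'];x,y,z=np.moveaxis(w,-1,0)
    yel=(im[...,0]-im[...,2]>15)&(im[...,1]>1.0*.82*im[...,0])&(abs(z-.01)<.006)&(abs(x-.46)<.04)&(y<-.005)&(y>-.11)
    hsv=cv2.cvtColor(im.astype(np.uint8),cv2.COLOR_RGB2HSV)
    S=[]
    for a in np.arange(-.10,-.01,.01):
        m=yel&(y>a)&(y<a+.01)
        if m.sum()>5: S.append((a+.005,x[m].min(),x[m].max()))
    print(n,np.round(S,4).tolist())
    hi=(z>.09)&(z<.6)&(x>.1)&(x<.75)&(abs(y)<.6)
    k,l,st,c=cv2.connectedComponentsWithStats(hi.astype(np.uint8))
    for i in range(1,k):
        if st[i,4]>15:
            P=w[l==i]; print(i,P.min(0).round(3),P.max(0).round(3))
```

```text
top0 [[-0.095, 0.4423, 0.4755], [-0.085, 0.4423, 0.4777], [-0.075, 0.4434, 0.4785], [-0.065, 0.4448, 0.4786], [-0.055, 0.4446, 0.4799], [-0.045, 0.4458, 0.4793], [-0.035, 0.4473, 0.4806], [-0.025, 0.447, 0.4806], [-0.015, 0.4483, 0.4818]]
1 [0.671 0.577 0.09 ] [0.71  0.599 0.149]
2 [ 0.634 -0.6    0.09 ] [ 0.75  -0.432  0.204]
3 [ 0.733 -0.361  0.09 ] [ 0.75  -0.316  0.14 ]
4 [0.574 0.393 0.09 ] [0.625 0.44  0.173]
6 [0.374 0.392 0.09 ] [0.427 0.435 0.169]
side0 [[-0.095, 0.4412, 0.4759], [-0.085, 0.4422, 0.4737], [-0.075, 0.4419, 0.4552], [-0.065, 0.4435, 0.4577], [-0.055, 0.4446, 0.4565], [-0.045, 0.4451, 0.4786], [-0.035, 0.4458, 0.4769], [-0.025, 0.4465, 0.4784], [-0.015, 0.4475, 0.4769]]
1 [0.289 0.391 0.09 ] [0.713 0.6   0.302]
2 [0.243 0.523 0.292] [0.259 0.561 0.329]
4 [0.373 0.388 0.091] [0.427 0.431 0.168]
5 [ 0.733 -0.366  0.09 ] [ 0.75  -0.318  0.141]
6 [ 0.632 -0.463  0.09 ] [ 0.66  -0.434  0.129]
```

Request:
{"api": "play_rows", "payload": {"rows": [[-1.1,-0.5,0,0,0,0.04,1],[-3,-1.4,0,0,0,0.1,1],[-5.7,-2.6,0,0,0,0.19,1],[-9.5,-4.3,0,0,0,0.32,1],[-13.6,-6.2,0,0,0,0.46,1],[-17.8,-8.1,0,0,0,0.6,1],[-22,-10,0,0,0,0.74,1],[-26.1,-11.9,0.5,0,0,0.88,1],[-29.9,-13.6,1.5,0,0,1.01,1],[-33.3,-15.1,3.5,0,0,1.12,1],[-36,-16.4,6,0,0,1.21,0.8],[-37.5,-17,8.5,0,0,1.26,0.65],[-37.9,-17.2,10.5,0,0,1.275,0.6],[-37.9,-17.2,12,0,0,1.275,0.6],[-37.9,-17.2,12.4,0,0,1.275,0.6],[-37.9,-17.2,12.4,0,0,1.275,0.6]], "squeeze": 20}}

```text
time: 1.75
tool_pos: [0.4809, 0.1912, 0.1194]
tool_rot: [-3.14, 0.0, 1.495]
contact_force: [0.5, 0.2, -0.1]
opening: 0.0553
grip_force: 0.0
```

Request:
{"api": "play_rows", "payload": {"rows": [[0,0,0.8,0,0,0,0.6],[0,0,2,0,0,0,0.6],[0,0,3.2,0,0,0,0.6],[0,0,4.2,0,0,0,0.6],[0,0,4.9,0,0,0,0.6],[0,0,5.1,0,0,0,0.6],[0,0,5.1,0,0,0,0.6],[0,0,5.1,0,0,0,0.15],[0,0,5.1,0,0,0,0.1],[0,0,5.1,0,0,0,0.1],[0,0,5.1,0,0,0,0.1],[0,0,5.1,0,0,0,0.1],[0,0,5.1,0,0,0,0.1]], "squeeze": 20}}

```text
time: 3.05
tool_pos: [0.481, 0.1917, 0.0689]
tool_rot: [-3.141, -0.0, 1.496]
contact_force: [-0.8, 0.3, 2.0]
opening: 0.0194
grip_force: 20.0
```

Request:
{"api": "play_rows", "payload": {"rows": [[-0.2,0,0,0,0,0,0.1],[-0.6,0,0,0,0,0,0.1],[-1.1,0,0,0,0,0,0.1],[-1.6,0,0,0,0,0,0.1],[-2.1,0,0,0,0,0,0.1],[-2.6,0,0,0,0,0,0.1],[-3.1,0,0,0,0,0,0.1],[-3.6,0,0,0,0,0,0.1],[-4.1,0,0,0,0,0,0.1],[-4.6,0,0,0,0,0,0.1],[-5.1,0,0,0,0,0,0.1],[-5.6,0,0,0,0,0,0.1],[-6.1,0,0,0,0,0,0.1],[-6.6,0,0,0,0,0,0.1],[-7.1,0,0,0,0,0,0.1],[-7.6,0,0,0,0,0,0.1],[-8,0,0,0,0,0,0.1],[-8.3,0,0,0,0,0,0.1],[-8.5,0,0,0,0,0,0.1]], "squeeze": 20}}

```text
time: 4.95
tool_pos: [0.4744, 0.1063, 0.0688]
tool_rot: [-3.141, 0.0, 1.496]
contact_force: [-4.0, 2.9, 6.8]
opening: 0.0196
grip_force: 20.0
```

Request:
{"api": "play_rows", "payload": {"rows": [[-0.1,0,0,0,0,0,0.1],[-0.2,0,0,0,0,0,0.1],[-0.3,0,0,0,0,0,0.1],[-0.4,0,0,0,0,0,0.1],[-0.5,0,0,0,0,0,0.1],[-0.6,0,0,0,0,0,0.1],[-0.65,0,0,0,0,0,0.1],[-0.7,0,0,0,0,0,0.1]]}}

```text
time: 5.75
tool_pos: [0.4738, 0.0995, 0.0688]
tool_rot: [-3.141, 0.0, 1.496]
contact_force: [-3.3, 5.6, 5.7]
opening: 0.0196
grip_force: 20.0
```

Request:
{"api": "play_rows", "payload": {"rows": [[-0.1,0,0,0,0,0,0.1],[-0.2,0,0,0,0,0,0.1],[-0.3,0,0,0,0,0,0.1],[-0.3,0,0,0,0,0,0.1]]}}

```text
time: 6.15
tool_pos: [0.4738, 0.0993, 0.0688]
tool_rot: [-3.142, -0.004, 1.494]
contact_force: [-1.8, 19.7, 3.5]
opening: 0.0194
grip_force: 20.0
```

Request:
{"api": "play_rows", "payload": {"rows": [[0.2,0,0,0,0,0,0.1],[0.6,0,0,0,0,0,0.1],[1.2,0,0,0,0,0,0.1],[1.9,0,0,0,0,0,0.1],[2.6,0,0,0,0,0,0.1],[3.3,0,0,0,0,0,0.1],[4.0,0,0,0,0,0,0.1],[4.7,0,0,0,0,0,0.1],[5.4,0,0,0,0,0,0.1],[6.1,0,0,0,0,0,0.1],[6.8,0,0,0,0,0,0.1],[7.5,0,0,0,0,0,0.1],[8.2,0,0,0,0,0,0.1],[8.8,0,0,0,0,0,0.1],[9.3,0,0,0,0,0,0.1],[9.7,0,0,0,0,0,0.1],[10,0,0,0,0,0,0.1],[10.2,0,0,0,0,0,0.1],[10.3,0,0,0,0,0,0.1],[10.3,0,0,0,0,0,0.1]]}}

```text
time: 8.15
tool_pos: [0.4816, 0.1988, 0.0688]
tool_rot: [-3.141, 0.001, 1.496]
contact_force: [-2.7, 0.5, 5.2]
opening: 0.0194
grip_force: 20.0
```

Request:
{"api": "play_rows", "payload": {"rows": [[0.1,0,0,0,0,0,0.1],[0.2,0,0,0,0,0,0.1],[0.2,0,0,0,0,0,0.1]]}}

```text
time: 8.45
tool_pos: [0.4816, 0.1994, 0.0688]
tool_rot: [-3.141, 0.003, 1.496]
contact_force: [-3.9, -7.9, 6.4]
opening: 0.0194
grip_force: 20.0
```

Request:
{"api": "play_rows", "payload": {"rows": [[0,0,0,0,0,0,0.1],[0,0,0,0,0,0,0.6],[0,0,0,0,0,0,0.6],[0,0,0,0,0,0,0.6],[0,0,-0.8,0,0,0,0.6],[0,0,-2.5,0,0,0,0.6],[0,0,-5,0,0,0,0.8],[-0.5,0,-7.5,0,0,0,1],[-2,0,-9,0,0,0,1],[-5,0,-9,0,0,0,1],[-9,0,-9,0,0,0,1],[-13,0,-9,0,0,0,1],[-17,0,-9,0,0,0,1],[-21,0,-9,0,0,0,1],[-24,0,-9,0,0,0,1],[-25.5,0,-9,0,0,0,1],[-25.8,0,-9,0,0,0,1],[-25.8,0,-9,0,0,0,1]]}}

```text
time: 10.25
tool_pos: [0.4622, -0.056, 0.1587]
tool_rot: [-3.141, -0.0, 1.494]
contact_force: [0.6, 0.7, -0.2]
opening: 0.0921
grip_force: 0.0
```

Run:
```python
from h import *
for n in('top','side'):
    im,w=cloud(n); np.savez('%s1.npz'%n,im=im,w=w)
    x,y,z=np.moveaxis(w,-1,0)
    m=(im.max(-1)<60)&(abs(z-.022)<.008)&(abs(x-.462)<.035)&(abs(y+.058)<.035)
    P=w[m][:,:2]; print(n,m.sum(),P.mean(0) if m.sum() else 0, P.min(0),P.max(0),cv2.minEnclosingCircle((P*1000).astype(np.float32)))
    cv2.imwrite('pics/%s1.png'%n,cv2.resize(im[...,::-1],(800,600)))
```

```text
Traceback (most recent call last):
ValueError: zero-size array to reduction operation minimum which has no identity
```

The gripper hides the disc from the top camera, so I'll use the side one.

Run:
```python
from h import *
n='side'
im,w=cloud(n); np.savez('%s1.npz'%n,im=im,w=w)
cv2.imwrite('pics/%s1.png'%n,cv2.resize(im[...,::-1],(800,600)))
x,y,z=np.moveaxis(w,-1,0)
m=(im.max(-1)<60)&(abs(z-.022)<.006)&(abs(x-.462)<.035)&(abs(y+.058)<.035)
P=w[m][:,:2]; print(n,m.sum())
if m.sum()>5: print(P.mean(0), P.min(0),P.max(0),cv2.minEnclosingCircle((P*1000).astype(np.float32)))
m=(im.max(-1)<60)&(abs(x-.469)<.022)&(abs(y-.03)<.022); print('stack',np.nanpercentile(z[m],[10,50,90]),m.sum())
```

```text
side 459
[ 0.46004736 -0.06012537] [ 0.43752713 -0.08304608] [ 0.48654832 -0.03364264] ((461.595947265625, -57.972652435302734), 25.099512100219727)
stack [0.018635   0.0466155  0.04775161] 154
```

View pics/side1.png

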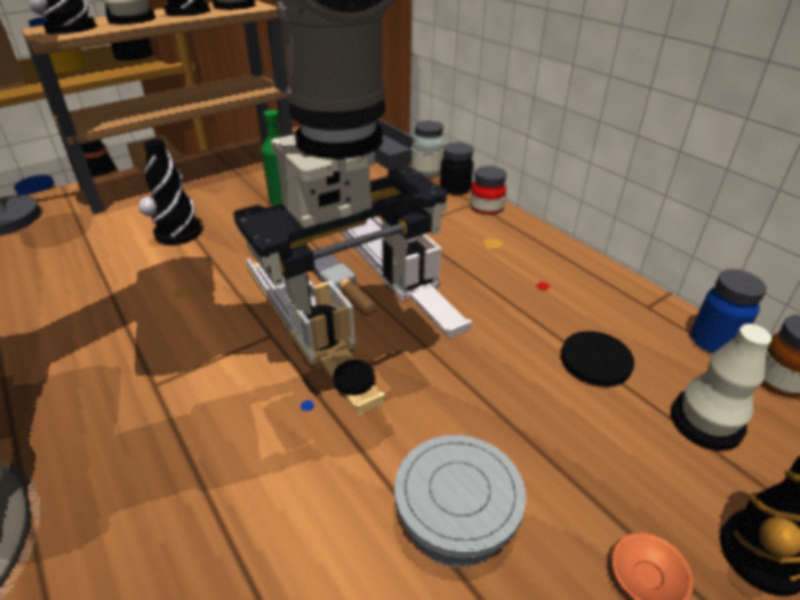

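The side view shows the disc on the tongue at (353,378), which works out at (0.462, -0.058). The stack top has dropped to 46.6 mm.

Request:
{"api": "play_rows", "payload": {"rows": [[-0.2,0,1.5,0,0,0,0.9],[-0.2,0,4,0,0,0,0.85],[-0.2,0,7,0,0,0,0.85],[-0.2,0,10,0,0,0,0.85],[-0.2,0,12,0,0,0,0.85],[-0.2,0,13.2,0,0,0,0.85],[-0.2,0,13.7,0,0,0,0.85],[-0.2,0,13.8,0,0,0,0.85],[-0.2,0,13.8,0,0,0,0.85]]}}

```text
time: 11.25
tool_pos: [0.4628, -0.0573, 0.0211]
tool_rot: [3.141, 0.0, 1.497]
contact_force: [0.2, -0.0, 0.0]
opening: 0.0779
grip_force: 0.0
```

Request:
{"api": "play_rows", "payload": {"rows": [[0,0,0,0,0,0,0.65],[0,0,0,0,0,0,0.55],[0,0,0,0,0,0,0.4],[0,0,0,0,0,0,0.4],[0,0,0,0,0,0,0.4],[0,0,0,0,0,0,0.4]], "squeeze": 10}}

```text
time: 11.85
tool_pos: [0.4625, -0.0576, 0.0209]
tool_rot: [3.141, -0.0, 1.496]
contact_force: [-0.9, 0.1, 3.6]
opening: 0.0495
grip_force: 10.0
```

The hold is too low: the fingertips stand 6 mm below the disc and would hit the turntable. I'll regrip higher.

Request:
{"api": "play_rows", "payload": {"rows": [[0,0,0,0,0,0,0.65],[0,0,0,0,0,0,0.65],[0,0,0,0,0,0,0.65],[0,0,-0.4,0,0,0,0.65],[0,0,-0.8,0,0,0,0.65],[0,0,-0.85,0,0,0,0.65],[0,0,-0.85,0,0,0,0.65],[0,0,-0.85,0,0,0,0.5],[0,0,-0.85,0,0,0,0.4],[0,0,-0.85,0,0,0,0.4],[0,0,-0.85,0,0,0,0.4],[0,0,-0.85,0,0,0,0.4],[0,0,-0.85,0,0,0,0.4]], "squeeze": 15}}

```text
time: 13.15
tool_pos: [0.4624, -0.0576, 0.0292]
tool_rot: [-3.141, -0.0, 1.496]
contact_force: [0.0, 0.4, -0.3]
opening: 0.0495
grip_force: 15.0
```

Request:
{"api": "play_rows", "payload": {"rows": [[0,0,-0.5,0,0,0,0.4],[0,0,-1.7,0,0,0,0.4],[0,0,-3.5,0,0,0,0.4],[-0.4,0,-5.5,0,0,0,0.4],[-1.4,0,-7,0,0,0,0.4],[-3.2,0.1,-7.5,0,0,0,0.4],[-5.7,0.1,-7.5,0,0,0,0.4],[-8.4,0.2,-7.5,0,0,0,0.4],[-11.1,0.2,-7.5,0,0,0,0.4],[-13.8,0.3,-7.5,0,0,0,0.4],[-16.4,0.3,-7.5,0,0,0,0.4],[-18.4,0.4,-7.5,0,0,0,0.4],[-19.6,0.4,-7,0,0,0,0.4],[-20.1,0.4,-6.2,0,0,0,0.4],[-20.1,0.4,-5.4,0,0,0,0.4],[-20.1,0.4,-5,0,0,0,0.4],[-20.1,0.4,-5,0,0,0,0.4]]}}

```text
time: 14.85
tool_pos: [0.4509, -0.2571, 0.0782]
tool_rot: [-3.14, -0.001, 1.497]
contact_force: [-1.1, -0.1, -0.3]
opening: 0.0492
grip_force: 15.0
```

Run:
```python
from h import *
im,w=cloud('side'); np.savez('side2.npz',im=im,w=w)
cv2.imwrite('pics/side2.png',cv2.resize(im[200:384,180:400,::-1],None,fx=3,fy=3,interpolation=cv2.INTER_CUBIC))
print(robot.observe()['tool_pos'])
```

```text
[ 0.4512449  -0.25734544  0.07873064]
```

View pics/side2.png

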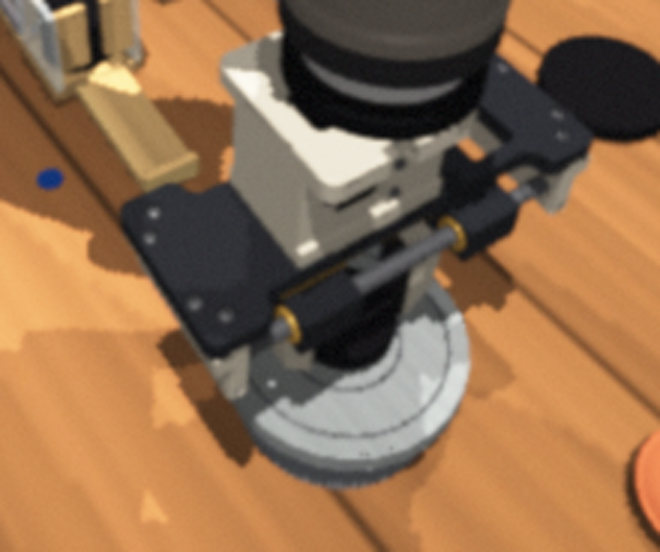

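The disc is held just above the turntable, inside the rings at about (360,335). I'll lower it slowly.

Request:
{"api": "play_rows", "payload": {"rows": [[0,0,0.3,0,0,0,0.4],[0,0,0.6,0,0,0,0.4],[0,0,0.75,0,0,0,0.4],[0,0,0.8,0,0,0,0.4],[0,0,0.85,0,0,0,0.4],[0,0,0.9,0,0,0,0.4],[0,0,0.9,0,0,0,0.4]]}}

```text
time: 15.6
tool_pos: [0.4513, -0.2584, 0.0702]
tool_rot: [3.142, -0.0, 1.496]
contact_force: [0.0, 0.2, -0.6]
opening: 0.0492
grip_force: 15.0
```

Request:
{"api": "play_rows", "payload": {"rows": [[0,0,0.04,0,0,0,0.4],[0,0,0.08,0,0,0,0.4],[0,0,0.12,0,0,0,0.4],[0,0,0.12,0,0,0,0.4]]}}

```text
time: 16.0
tool_pos: [0.4514, -0.2584, 0.0692]
tool_rot: [3.141, 0.0, 1.496]
contact_force: [-1.7, 0.6, 1.8]
opening: 0.0494
grip_force: 15.0
```

Request:
{"api": "play_rows", "payload": {"rows": [[0,0,0.04,0,0,0,0.4],[0,0,0.04,0,0,0,0.4],[0,0,0.04,0,0,0,0.6],[0,0,0.04,0,0,0,0.7],[0,0,0,0,0,0,0.75],[0,0,0,0,0,0,0.75],[0,0,-0.5,0,0,0,0.75],[0,0,-2,0,0,0,0.75],[0,0,-5,0,0,0,0.75],[0,0,-8,0,0,0,0.75],[2,0,-11,0,0,0,0.75],[5,0,-13,0,0,0,0.75],[9,0,-14,0,0,0,0.75],[13,0,-15,0,0,0,0.75],[17,0,-15,0,0,0,0.75],[21,0,-15,0,0,0,0.75],[25,0,-15,0,0,0,0.75],[28,0,-15,0,0,0,0.75],[29,0,-15,0,0,0,0.75],[29,0,-15,0,0,0,0.75]]}}

```text
time: 18.0
tool_pos: [0.473, 0.0317, 0.2192]
tool_rot: [3.141, 0.0, 1.498]
contact_force: [-0.3, 0.3, 0.7]
opening: 0.0686
grip_force: 0.0
```

Run:
```python
from h import *
for n in('top','side'):
    im,w=cloud(n); x,y,z=np.moveaxis(w,-1,0)
    cv2.imwrite('pics/%s3.png'%n,cv2.resize(im[...,::-1],(800,600)))
    N=np.hypot(x-.451,y+.258)
    for nm,m in(('disc',(im.max(-1)<60)&(abs(z-.062)<.006)&(N<.05)),('wheel',(abs(z-.054)<.012)&(N<.075))):
        P=w[m]; c=cv2.minEnclosingCircle((P[:,:2]*1000).astype(np.float32)) if len(P)>5 else 0
        print(n,nm,len(P),c,np.median(P[:,2]) if len(P) else 0)
    m=(im.max(-1)<60)&(abs(x-.469)<.02)&(abs(y-.03)<.02); print('stack',np.nanpercentile(z[m],[10,50,90]) if m.sum() else 0,m.sum())
print(robot.observe()['tool_pos'],robot.observe()['time'])
```

```text
top disc 340 ((451.585693359375, -256.4079284667969), 24.13095474243164) 0.06207586231592366
top wheel 2179 ((451.03515625, -257.5974426269531), 60.43600845336914) 0.050651774430750085
stack 0 0
side disc 867 ((450.47906494140625, -258.70684814453125), 24.54923439025879) 0.06284518885715534
side wheel 5088 ((450.837646484375, -258.6378479003906), 60.284088134765625) 0.05096807932064404
stack [0.04637232 0.32739643 0.34913529] 305
[0.47311389 0.03006104 0.21910118] 18.1
```

View pics/side3.png

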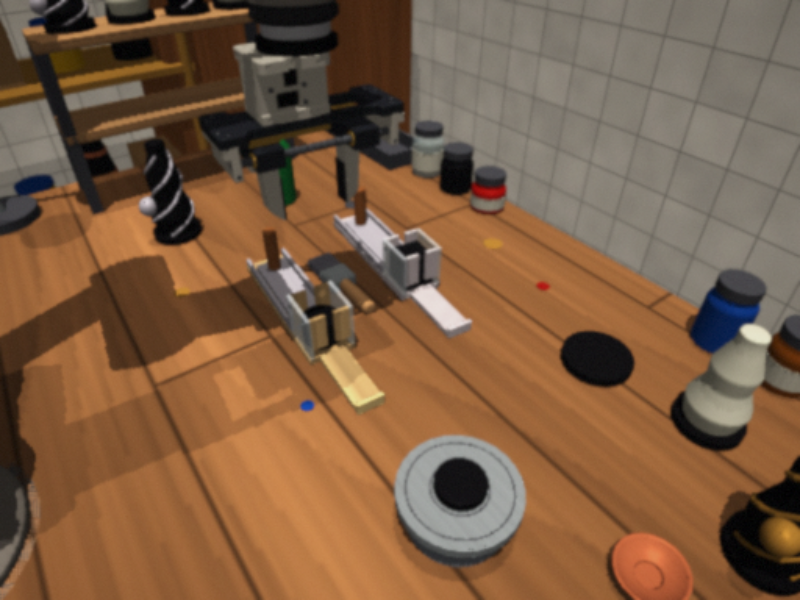

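The disc lies flat at the middle of the turntable (461,484), within about 1 mm of centre. The slide post is back at (271,250), the stack has dropped and the tongue is empty.

```bash
python3 -c "
from cell import robot
print(robot.hand_in())"
```

```text
the job is handed in; nothing more can be done
None
```

The job is handed in at about 18 s of the 51 s: the bottom round base lies flat on the turntable within about 1 mm of its centre, the slide is fully back, and the stack has dropped so the next base is on the magazine floor.

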